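Feed the pastel box through the price-marking gate

TASK

The round white board is lying in the price-marking lane: press on it and slide it flat across the counter, without lifting it, into the green ring. Then, touching the wooden pastel box only with the orange push stick, bring it square against the fence before it reaches the grey gate, and feed it along the fence, kept against it, through the gate until it is home at the end stop. Finally set the push stick down flat on the counter, grip fin up as it was, wholly outside the yellow line, leaving all the other goods where they stand.

Things in the scene. Friction and masses are not known exactly. Their poses are not given: they have to be found in the camera images.
- lane: fixed price-marking lane. Origin on the counter, on the fence's inner face; +y is the feed direction, +x points into the fence. Aluminium fence: x 0 to 20, y -220 to 250, 30 mm high. The box slides on the bare counter at x<0; a flat yellow line at x=-83 (6 mm wide) marks the lane's outer edge (outside is more negative x, the robot's side). Box home: its origin at x=-30, y=185
- gate (a point): middle of the grey gate's mouth, on the counter at lane x=-30, y=100. Fixed solid marking head over the lane: lane x -75 to 20, y 100 to 160, z 60 to 170; open below 60 mm, no leg on the outer side. Its post stands behind the fence: x 20 to 100, y 100 to 160, 170 mm high
- stop (a point): middle of the face of the steel end stop across the lane, on the counter at lane x=-30, y=230. The stop spans lane x -80 to 20, y 230 to 250, 40 mm high
- pastel_box: closed wooden box, 60 mm (x) by 90 mm (y) by 45 mm high, about 0.35 kg, with a blue patch on its lid. Origin at the centre of its underside; its long y axis must lie along the lane's y. It starts in the lane's infeed, 10 to 30 mm off the fence and turned by up to 0.25 rad either way
- round_board: white round painting board, a rigid disc 110 mm across and 5 mm thick, about 80 g, with a small red dot at its centre. Origin at the centre of its underside. It lies flat across the lane between the box and the gate, its edge some 4 to 8 mm from the fence. Too wide to grasp; felt back slides easily, canvas face grips a fingertip pressed on it at 4 to 15 N
- spot: green ring painted flat on the counter, outer diameter 150 mm, inside 134 mm; origin at its centre
- push_stick: orange push stick with black rubber tip: bar 230 (x -115 to 115) by 18 (y) by 20 mm high, with an upright grip fin on top (x -60 to 10, 18 mm wide, top 62 mm above the underside). Origin: centre of the bar's underside, +x to the tip. 120 g. Starts upright on the counter on the robot's side, left or right of the ring, tip roughly along the lane's +y
- stick_tip (a point): centre of the push stick's rubber end face, at x=115, z=10 mm in the stick's frame
- stick_tail (a point): centre of the push stick's other end face, at x=-115, z=10 mm
- stick_grip (a point): where to hold the push stick: middle of the fin, at x=-25, z=42 mm in the stick's frame; grasp across its 18 mm width from above
- marker_case: bystander: blue marker case, 200 (x) by 45 by 22 mm high; origin centre of underside; lies in the place left or right of the ring that the stick does not have
- paint_pot: bystander: small paint pot with red lid, 36 mm diameter, 45 mm high, on the robot's side of the gate; origin centre of underside
- jar_yellow: bystander: jar with yellow lid, 50 mm diameter, 75 mm high, behind the fence; origin centre of underside
- jar_green: bystander: jar with green lid, 50 mm diameter, 75 mm high, behind the fence; origin centre of underside
- cup: bystander: green plastic cup, 56 mm diameter, 80 mm high, behind the fence; origin centre of underside
- tape_roll: bystander: roll of clear tape lying flat, 70 mm diameter, 25 mm high, beyond the end stop; origin centre of underside
- glue: bystander: glue bottle with orange cap, 36 mm diameter, 90 mm high, behind the fence; origin centre of underside

How it is judged:
By the outcome, as a careful person would: the job done as asked, in the order asked, and still so for the second after the job is handed in, with the robot touching nothing.
It also fails if it takes over 72 s, if anything falls off the work surface, if the arm or the gripper's body presses on something with over 40 N, if the wrist force passes 120 N, or if a joint passes its speed limit or range.

ROBOT

A 6-joint arm with a two-finger parallel gripper is mounted at the origin on the work surface. World frame = base frame: x ahead of the robot, y to its left, z up, the work surface at z = 0. Lengths are in mm, angles in degrees, forces in N, time in s.
With the tool pointing down it reaches from about 350 to 850 mm from the base axis. Payload 8.1 kg.
Tool frame: the origin (TCP) lies midway between the tips of the shut fingers; the grasp point (between the pads) lies 19 mm behind it (r.grasp_offset is the distance from the TCP to the grasp point, in mm); z points along the fingers, x is the direction in which the jaws open and shut, and the axes are right-handed (so a half turn about z gives the same grasp; the last joint's range is limited). The gripper opens to 85 mm and grips with 20 to 120 N. Pads are 22 mm wide; open, the fingers measure 114 mm over their backs; the gripper's body (76 mm by 85 mm) begins 54 mm behind the grasp point. The pads swing forward as they close: fully open they stand 13 mm farther back than shut.
Start: joints at [62.258, 7.471, 85.268, -0, 87.261, -4.893], TCP at [232.967, 552.93, 231.292] pointing down, gripper open.
Joint ranges: [-169.43, 169.43], [-51.17, 129.36], [1.28, 143.12], [-76.62, 256.62], [0, 156.53], [-152.29, 152.29]. Speed limits (degrees/s): [136.94, 136.94, 159.86, 180, 180, 180].

INTERFACE

Orientations are given as [roll, pitch, yaw] about the fixed x, y, z axes, in that order (R = Rz(yaw) Ry(pitch) Rx(roll)).
In Python, from bench import r, optics, hand_in gives the robot as it stands.
- The arm moves only by the shell command python3 -m pendant 'ROWS' [FORCE]. ROWS is JSON, a list of rows, each a list of 5 numbers: the opening, from 0 (shut) to 1 (fully open), then the shift along the tool's x, y, z in mm, then the turn about the tool's z in degrees. A call has 1 to 10 rows; each row shifts and turns the commanded pose from where the row before left it, along the tool's axes as they then stand; what a row does not reach is not made up. A row lasts 1/10 s, in which the tool goes at most 50 mm and 8.59 degrees, less where a joint would pass 70% of its speed; a pose out of reach is approached as far as the arm can. A call with a gripper value outside its range is refused whole. The fingers move at their own pace and stop on an object; FORCE is the grip in N (left out, the last holds). Time passes only in rows, so rows that do not move let the fingers close. It gives the time, the measured TCP pose, the force and the opening at its end, in the units of the state.
- r.sense(): the state, without advancing time (a new reading comes with each control period).
- optics.snapshot(name): name is "scene" or "top" or "wrist"; returns (picture, depth): 420x560x3 uint8, blue, green, red; 420x560 float32, mm along the optical axis (not along the pixel's ray), 0 where there is no reading.
- optics.camera_params(name): a dict with "camera_matrix" (3x3 intrinsics, pixels), "eye" and "orientation" of the camera in the world. Camera axes: x right, y down, z forward; pixel columns grow to the right and rows downward; lengths in mm; the calibration is good to about 2 mm. A picture is of the moment at which its call begins: read the wrist's pose just before it. camera_params takes no time and is no camera call; for the wrist camera it gives the pose at the moment of the call.
- hand_in(): hands the job in, once; it reports no verdict.
Trained networks look in the newest picture that a camera, given by its name, has taken for a name from the list of things; names that differ only in an ending like _2 or _b are one class to them, and where a whole thing is asked for, a point or a joint stands for the part that bears it (a point fixed in the world has none). Each returns a list of dicts, best first, with "score" (0 to 1); they miss things now and then, are a little off and sometimes report something else, mostly with a low value. They report only what shows in the picture. A call takes as long as a camera call.
- optics.search_frame(camera, query): "at" ([x, y, z] in mm, in world coordinates, good to about 4 mm: the middle of the surface that is visible of it).
The state is a dict: "time": time; "joint_pos": joint angles; "qd": joint speeds; "joint_efforts": joint torques, N m; "tool_pos": TCP position; "tcp_rot": TCP orientation; "ft_force": force on the tool from outside, world axes, zero at the start; "wrist_torque": the same for the moment, N m; "finger_gap": finger opening in mm.
Only numpy, scipy, OpenCV 4.12 (cv2) and the standard library are available. Lean on these libraries where they do the work, as an engineer would, in place of code of your own. Each camera call takes 0.05 s, during which the arm holds its last target. There are 200 camera calls.

## Working session

There is one attempt and no reset: what is moved stays moved. The work goes in short steps, Python scripts to look and compute and a shell command to move; the robot and the scene stay as the last step left them, time stands still between calls to the robot, and variables do not carry over. Pictures are saved under pics/ and viewed, about 8 in all and at most 12, crops included, and the job is handed in when it is done.

```bash
mkdir -p pics; ls
cat > h.py <<'E'
import numpy as np, cv2
from bench import r, optics
from scipy.spatial.transform import Rotation as R
def cam(n):
    p=optics.camera_params(n); return np.array(p["camera_matrix"]),np.array(p["eye"],float),p["orientation"]
def Rc(o):
    o=np.array(o,float); return o if o.shape==(3,3) else R.from_euler('xyz',o,degrees=True).as_matrix()
def cloud(n,d,p):
    K,e,o=p; v,u=np.mgrid[:d.shape[0],:d.shape[1]]
    c=np.stack([(u-K[0,2])/K[0,0]*d,(v-K[1,2])/K[1,1]*d,d],-1)
    return c@Rc(o).T+e
E
python3 - <<'E'
from h import *
s=r.sense(); print({k:np.round(v,2).tolist() for k,v in s.items()}, r.grasp_offset)
ims=[]
for n in("top","scene"):
    p=cam(n); im,d=optics.snapshot(n); print(n,np.round(p[0],1).tolist(),p[1],p[2])
    np.savez(f"{n}0.npz",im=im,d=d); cv2.imwrite(f"pics/{n}0.png",im)
    if n=="top":
      for q in["gate","stop","pastel_box","round_board","spot","push_stick","stick_tip","stick_tail","stick_grip","marker_case","paint_pot","lane"]:
        print(q,[(np.round(x["at"],0).tolist(),round(x["score"],2)) for x in optics.search_frame(n,q)[:2]])
E
```

```text
pics
{'time': 0.0, 'joint_pos': [62.26, 7.52, 85.33, 0.0, 87.26, -4.89], 'qd': [-0.08, -0.04, 0.01, 0.13, -0.06, -0.03], 'joint_efforts': [0.0, -56.94, -50.06, 0.0, 0.01, 0.0], 'tool_pos': [232.71, 552.43, 230.23], 'tcp_rot': [-179.99, 0.11, 67.15], 'ft_force': [0.44, 0.54, 0.38], 'wrist_torque': [-0.05, 0.03, 0.01], 'finger_gap': 85.72} 18.700000000000003
top [[501.3, 0.0, 278.8], [0.0, 501.3, 217.2], [0.0, 0.0, 1.0]] [ 317.3919233    45.27082879 1363.41435929] [-170.70197781   -0.26806786  -89.05131483]
gate []
stop []
pastel_box [([556.0, 1.0, 44.0], 0.71), ([559.0, 412.0, 26.0], 0.47)]
round_board [([545.0, 123.0, 8.0], 0.6)]
spot [([400.0, 47.0, 2.0], 0.83), ([558.0, 408.0, 24.0], 0.57)]
push_stick [([544.0, 120.0, 8.0], 0.73), ([379.0, -237.0, 18.0], 0.65)]
stick_tip [([382.0, -238.0, 21.0], 0.97)]
stick_tail [([380.0, -239.0, 18.0], 0.81), ([610.0, 211.0, 85.0], 0.36)]
stick_grip [([378.0, -240.0, 19.0], 0.83), ([608.0, 214.0, 85.0], 0.72)]
marker_case [([365.0, 261.0, 25.0], 0.72)]
paint_pot [([667.0, -92.0, 71.0], 0.71), ([490.0, 233.0, 43.0], 0.67)]
lane [([612.0, 211.0, 84.0], 0.69)]
scene [[470.3, 0.0, 280.8], [0.0, 470.3, 214.7], [0.0, 0.0, 1.0]] [850.51457548 563.4642295  971.59298289] [-146.08570407    0.63794785  149.97031572]
```

View pics/top0.png

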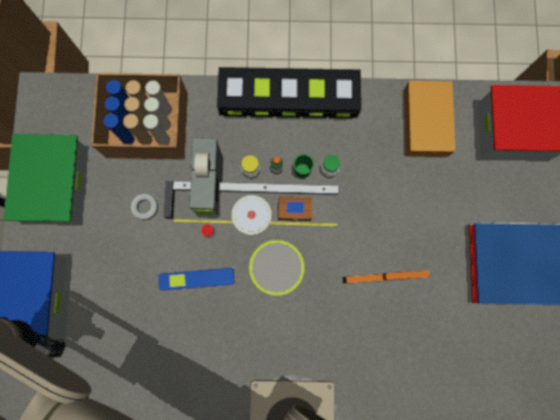

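Run:
```python
from h import *
z=np.load("top0.npz"); im,d=z["im"],z["d"]; P=cloud("top",d,cam("top")); 
hsv=cv2.cvtColor(im,cv2.COLOR_BGR2HSV); h,s,v=cv2.split(hsv)
print("table z",np.median(P[(abs(P[...,0]-450)<150)&(abs(P[...,1])<300)][:,2]))
def comp(m,name,n=3):
    k,l,st,c=cv2.connectedComponentsWithStats(m.astype('uint8'))
    for i in (np.argsort(-st[1:,4])[:n]+1):
        w=l==i; q=P[w]; rc=cv2.minAreaRect(q[:,:2].astype('float32'))
        print(name,st[i,4],"px",c[i].round(),"mean",q.mean(0).round(1),"rect",np.round(rc[0],1),np.round(rc[1],1),round(rc[2],2),"zmax",q[:,2].max().round())
comp((h>8)&(h<18)&(s>170)&(v>120),"orange")
comp((h>22)&(h<34)&(s>120)&(v>120),"yellow")
comp((h>40)&(h<85)&(s>80),"green")
comp((h>95)&(h<125)&(s>100),"blue")
comp(((h<6)|(h>174))&(s>130),"red")
```

```text
table z 0.5651997668973081
orange 236 px [406. 275.] mean [ 385.3 -291.5   52.8] rect [ 362.1 -154.9] [ 21.3 409.7] 9.62 zmax 1363.0
orange 181 px [365. 278.] mean [ 377.  -189.    19.3] rect [ 377.  -188.9] [13.7 95.5] 4.45 zmax 27.0
orange 27 px [277. 160.] mean [678.1  51.2  90.1] rect [678.2  51.2] [13.1 12.6] 52.3 zmax 96.0
yellow 214 px [250. 163.] mean [671.7 122.8  73.7] rect [678.3 118.1] [43.  58.7] 53.79 zmax 82.0
yellow 130 px [304. 224.] mean [ 5.242e+02 -2.790e+01  3.000e-01] rect [524.5 -25.6] [178.4   6.9] 89.52 zmax 8.0
yellow 110 px [202. 221.] mean [ 5.268e+02  2.530e+02 -1.000e-01] rect [527.  252.6] [157.    6.2] 89.76 zmax 7.0
green 5885 px [ 41. 178.] mean [616.4 657.2 103.4] rect [605.6 614.8] [1260.7  264.8] 72.2 zmax 1363.0
green 378 px [303. 165.] mean [678.  -20.6  44.9] rect [681.6 -19.8] [52.9 73.2] 86.43 zmax 86.0
green 214 px [331. 163.] mean [674.8 -93.1  85.6] rect [522.2 -23.8] [ 42.7 430.2] 65.7 zmax 1363.0
blue 6622 px [518. 264.] mean [ 419.7 -579.1   64.6] rect [ 421.2 -327. ] [744.2 208.6] 89.93 zmax 1363.0
blue 3947 px [ 27. 288.] mean [334.  647.8 140.1] rect [279. 408.] [697.9 212. ] 79.15 zmax 1363.0
blue 1034 px [200. 278.] mean [369.  249.   23.7] rect [364.3 201. ] [317.4  71.6] 85.97 zmax 1363.0
red 4450 px [526. 117.] mean [ 796.7 -597.1  117. ] rect [ 644.4 -313.3] [235.4 941.6] 28.33 zmax 1363.0
red 379 px [473. 263.] mean [ 420.2 -471.5   39.1] rect [ 420.2 -217.7] [204.1 526.6] 0.17 zmax 1363.0
red 120 px [207. 230.] mean [495.9 232.6  43.9] rect [496.6 233.6] [34.3 30.2] 50.86 zmax 50.0
```

The top view shows:
- fence along row 187
- gate head at (203,175) and stop at (169,200)
- board at (251,215) and box at (295,208)
- ring at (277,267)
- stick at (388,277) with its black tip on the left, which is world +y
- marker case at (197,279) and pot at (207,230)

Next I'll get precise fits.

Run:
```python
from h import *
z=np.load("top0.npz"); im,d=z["im"],z["d"]; P=cloud("top",d,cam("top")); X,Y,Z=P[...,0],P[...,1],P[...,2]
K,e,o=cam("top");ok=d>0
h,s,v=cv2.split(cv2.cvtColor(im,cv2.COLOR_BGR2HSV))
def pix(u,v_,zz): # ray to plane z
    c=np.array([(u-K[0,2])/K[0,0],(v_-K[1,2])/K[1,1],1.])@Rc(o).T; return e+c*(zz-e[2])/c[2]
def fit(m,zz,name):
    vs,us=np.nonzero(m); q=np.array([pix(a,b,zz)[:2] for a,b in zip(us,vs)],'float32'); rc=cv2.minAreaRect(q); vx=cv2.fitLine(q,cv2.DIST_HUBER,0,.01,.01).ravel()
    print(name,len(q),"mean",q.mean(0).round(1),"rect",np.round(rc[0],1),np.round(rc[1],1),round(rc[2],1),"dir",vx[:2].round(4)); return q
U=np.arange(560)[None,:]+0*h; V=np.arange(420)[:,None]+0*h.astype(int)
box=lambda a,b,c,dd:(U>=a)&(U<b)&(V>=c)&(V<dd)
yl=(h>20)&(h<36)&(s>90)
fit(yl&box(170,345,217,228),0,"line")
fit((Z>22)&(Z<36)&box(222,345,178,198),30,"fence"); 
fit((Z>28)&(Z<50)&box(160,176,175,222),40,"stop")
fit((Z>150)&box(185,222,130,220),170,"head")
m=((h<20)|((h>95)&(h<130)))&(s>100)&box(274,318,190,226); fit(m&(Z>35),45,"lid")
b=box(228,274,190,238)
w=(v>170)&(s<50)&b&(Z<15); fit(w,5,"board")
fit(((h<8)|(h>172))&(s>100)&b,5,"dot")
ring=((h>22)&(h<45)&(s>90))&box(245,310,235,300); q=fit(ring,0,"ring"); print("ring c",cv2.fitEllipse(q))
st=box(335,440,262,292)&(Z>8)&(Z<90)
fit(st&(Z<32),20,"bar"); fit(st&(Z>40),62,"fin")
fit((v<50)&box(335,360,268,290),20,"tip")
np.set_printoptions(linewidth=220)
print(Z[272:284,340:436:4].round())
```

```text
line 378 mean [525.6 102. ] rect [525.8 109.1] [448.6   9.1] 89.4 dir [0.01 1.  ]
fence 873 mean [616.1  42.8] rect [616.   42.2] [313.5  22.6] 89.7 dir [0.0084 1.    ]
stop 319 mean [580.2 341. ] rect [578.8 338.9] [28.3 99.4] 88.4 dir [ 0.9994 -0.0349]
head 1758 mean [618.7 230.6] rect [612.2 230.3] [195.3  73.8] 5.1 dir [1.     0.0032]
lid 658 mean [5.595e+02 2.000e-01] rect [559.1   0.9] [59.8 88.6] 1.0 dir [ 0.0313 -0.9995]
board 1128 mean [546.3 118.9] rect [546.4 119.1] [103.1 104.6] 1.0 dir [ 0.2384 -0.9712]
dot 37 mean [546.2 119.2] rect [546.1 119. ] [13.9 16.5] 1.0 dir [ 0.4607 -0.8875]
ring 580 mean [402.7  46.3] rect [403.1  46.5] [148.7 149.4] 1.0 dir [ 0.1726 -0.985 ]
ring c ((403.6405029296875, 46.938961029052734), (143.0195770263672, 143.31431579589844), 35.89977264404297)
bar 405 mean [ 379.6 -228.2] rect [ 383.  -237.7] [ 66.  243.7] 7.5 dir [ 0.0873 -0.9962]
fin 204 mean [ 383.  -267.5] rect [ 383.1 -267.8] [18.4 73.9] 5.0 dir [ 0.0768 -0.997 ]
tip 9 mean [ 371.6 -133.2] rect [ 371.3 -133.3] [10.8  4.2] 18.4 dir [0.972  0.2351]
[[-2. -0.  2. -6. -1.  1. -2. -3. -2
[... 452 characters left out ...]
.  2.]
 [ 1. 16. 23. 22. 20. 22. 27. 14. 16. 20. 16. 45. 63. 62. 62. 59. 61. 63. 60. 20. 23. 17. 21. -3.]
 [-2. 18. 16. 20. 20. 22. 20. 19. 17. 17. 17. 44. 61. 61. 57. 62. 60. 61. 18. 19.  2.  4. -2.  3.]
 [-1. 20. 16. 24. 25. 19. 14. 16. 19. 19. 21. 41. 61. 62. 59. 42.  7.  1. -1. -2. -3.  2.  0.  1.]
 [ 3. 18. 20. 15. 15. 17. 19. 24. 20. 17. 22. 37. 27.  1.  3. -2.  4.  1. -4. -2. -1.  4. -3. -2.]
 [-3. 22. 21. 21. 19. 19. 18. 22. 20. 10. -1. -4. -3.  1.  1. -2. -2. -3.  2. -2.  2. -2.  1.  2.]
 [-1. 26. 20. 23. 21. 21. -2. -1. -2. -7.  3.  7. -1. -6. -1. -2. -6. -2.  1. -1. -0. -0.  4. -2.]
 [-0. 21. 10.  1.  0. -1. -3. -2. -4. -1. -1. -7.  0. -3.  0. -4. -2. -0. -2. -1. -1. -2.  2. -5.]]
```

Run:
```python
import cv2
im=cv2.imread("pics/top0.png")[130:300,150:440]; cv2.imwrite("pics/c.png",cv2.resize(im,None,fx=2.7,fy=2.7,interpolation=cv2.INTER_CUBIC))
```

```text
(no output)
```

View pics/c.png

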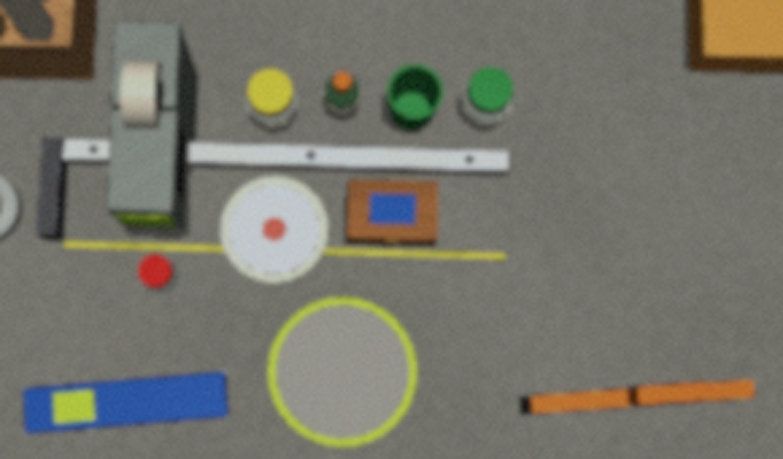

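```bash
python3 -m pendant '[[0,0,0,0,8.4],[0,0,0,0,8.4],[0,0,0,0,8.4],[0,0,0,0,8.4],[0,0,0,0,8.4],[0,0,0,0,8.4],[0,0,0,0,8.4],[0,0,0,0,8.4],[0,0,0,0,0]]' 40
```

```text
time: 1.6
tool_pos: [233.0, 552.9, 231.3]
tcp_rot: [-180.0, -0.0, -0.2]
ft_force: [-0.3, 0.1, 0.0]
finger_gap: 0.1
```

```bash
python3 -m pendant '[[0,31,43,0,0],[0,31,43,0,0],[0,31,43,0,0],[0,31,43,0,0],[0,31,43,0,0],[0,31,43,0,0],[0,31,43,0,0],[0,31,43,0,0],[0,31,43,0,0],[0,31,43,0,0]]'; python3 -m pendant '[[0,0,0,40,0],[0,0,0,40,0],[0,0,0,40,0],[0,0,0,40,0],[0,0,0,0,0],[0,0,0,0,0]]'
```

```text
time: 2.6
tool_pos: [526.0, 145.2, 231.6]
tcp_rot: [-180.0, -0.0, 0.2]
ft_force: [1.2, 1.5, -0.4]
finger_gap: 0.1
time: 3.2
tool_pos: [524.5, 147.0, 71.5]
tcp_rot: [180.0, 0.1, 0.1]
ft_force: [1.5, -0.2, 0.1]
finger_gap: -0.1
```

```bash
python3 -m pendant '[[0,11,14,0,0],[0,11,14,0,0],[0,0,0,25,0],[0,0,0,25,0],[0,0,0,10,0],[0,0,0,3,0],[0,0,0,0,0]]'
python3 - <<'E'
from h import *
im,d=optics.snapshot("wrist"); cv2.imwrite("pics/w1.png",im); p=optics.camera_params("wrist"); print(p)
E
```

```text
time: 3.9
tool_pos: [547.9, 118.8, 9.2]
tcp_rot: [-180.0, -0.1, -0.1]
ft_force: [-0.1, 0.3, 0.6]
finger_gap: 0.1
{'camera_matrix': array([[356.12052587,   0.        , 279.38837618],
       [  0.        , 356.12052587, 203.63361558],
       [  0.        ,   0.        ,   1.        ]]), 'eye': array([548.39473092, 201.4790811 , 152.32563839]), 'orientation': array([ 1.61021935e+02, -1.36144898e-01, -9.21660165e-02])}
```

View pics/w1.png

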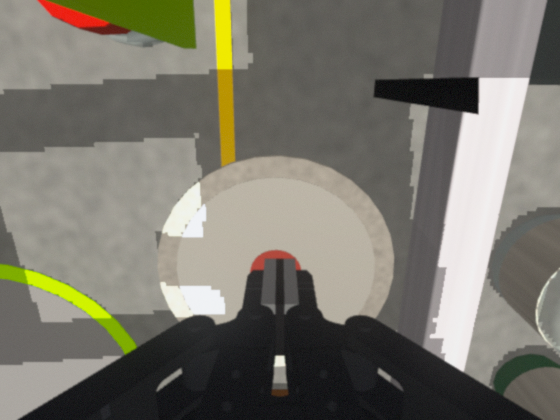

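The wrist view shows the fingertips at (280,262) on the red dot of the board, so they are centred. Now I'll press down gently.

```bash
python3 -m pendant '[[0,0,0,2,0],[0,0,0,1.5,0],[0,0,0,0.5,0],[0,0,0,0,0]]';python3 -m pendant '[[0,0,0,0.5,0],[0,0,0,0,0]]'
```

```text
time: 4.35
tool_pos: [547.5, 119.2, 5.1]
tcp_rot: [-180.0, -0.1, -0.0]
ft_force: [-0.9, 0.1, 4.8]
finger_gap: 0.1
time: 4.55
tool_pos: [547.6, 119.2, 5.0]
tcp_rot: [-180.0, -0.1, -0.0]
ft_force: [-3.9, -0.3, 10.5]
finger_gap: 0.3
```

```bash
python3 -m pendant '[[0,-3,1.5,0,0],[0,-6,3,0,0],[0,-7,3.5,0,0],[0,0,0,0,0]]'
```

```text
time: 4.95
tool_pos: [531.6, 111.0, 5.0]
tcp_rot: [-180.0, -0.1, -0.0]
ft_force: [-0.6, -0.4, 8.8]
finger_gap: -0.1
```

```bash
python3 -m pendant '[[0,-5,2.5,0,0],[0,-10,5,0,0],[0,-10,5,0,0],[0,-10,5,0,0],[0,-10,5,0,0],[0,-10,5,0,0],[0,-5,2.5,0,0],[0,0,0,0,0]]'; python3 -m pendant '[[0,-5,2.5,0,0],[0,-10,5,0,0],[0,-10,5,0,0],[0,-10,5.5,0,0],[0,-10,5.5,0,0],[0,-10,5.5,0,0],[0,-7,3.5,0,0],[0,-4,2,0,0],[0,0,0,0,0]]'
python3 - <<'E'
from h import *
im,d=optics.snapshot("wrist"); cv2.imwrite("pics/w2.png",im)
E
```

```text
time: 5.75
tool_pos: [471.5, 80.8, 5.0]
tcp_rot: [180.0, -0.1, -0.1]
ft_force: [-1.4, -1.1, 11.2]
finger_gap: -0.1
time: 6.65
tool_pos: [405.8, 46.4, 5.0]
tcp_rot: [180.0, -0.2, -0.1]
ft_force: [-0.7, 0.1, 10.5]
finger_gap: -0.0
```

View pics/w2.png

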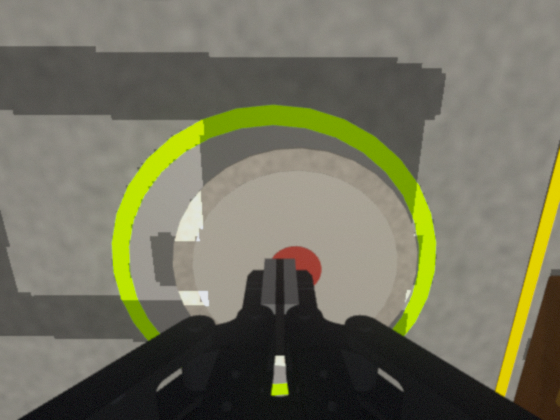

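The board slipped a little: its dot is at (297,265) while the finger is at 280, and it sits right of the ring centre (~274). I'll work out the remaining shift.

Run:
```python
from h import *
im=cv2.imread("pics/w2.png"); K,e,o=cam("wrist"); h,s,v=cv2.split(cv2.cvtColor(im,cv2.COLOR_BGR2HSV))
def ray(m,z):
    vs,us=np.nonzero(m); c=np.stack([(us-K[0,2])/K[0,0],(vs-K[1,2])/K[1,1],np.ones(len(us))],1)@Rc(o).T
    return (e+c*((z-e[2])/c[:,2])[:,None])[:,:2]
def circ(q):
    A=np.c_[2*q,np.ones(len(q))]; x=np.linalg.lstsq(A,(q**2).sum(1),rcond=None)[0]; return x[:2].round(1),round(np.sqrt(x[2]+x[0]**2+x[1]**2),1)
m=(h>28)&(h<45)&(s>150); m[345:]=0
print("ring",circ(ray(m,0)))
dm=((h<8)|(h>172))&(s>90); dm[:230]=0;dm[300:]=0; q=ray(dm,5); print("dot",q.min(0),q.max(0))
# board rim by edge points
pts=np.zeros_like(m); 
for p in [(297,149),(240,159),(350,158),(385,185),(414,222),(188,205),(174,245)]: pts[p[1],p[0]]=1
print("board",circ(ray(pts,3)), r.sense()["tool_pos"])
```

```text
ring (array([403.5,  45. ]), np.float64(71.2))
dot [403.27966551  40.75768407] [424.98118756  60.04181128]
board (array([413.4,  47. ]), np.float64(56.1)) [405.77395742  46.3560063    5.01133775]
```

```bash
python3 -m pendant '[[0,-1,0.2,0.1,0],[0,-2,0.4,0,0],[0,-2,0.4,0,0],[0,-2,0.4,0,0],[0,-2,0.4,0,0],[0,-1,0.2,0,0],[0,0,0,0,0]]'
python3 -m pendant '[[0,0,0,-2,0],[0,0,0,-10,0],[0,0,0,-40,0],[0.3,0,0,-50,0],[0.6,0,0,-40,0]]'
python3 - <<'E'
from h import *
im,d=optics.snapshot("wrist"); K,e,o=cam("wrist"); h,s,v=cv2.split(cv2.cvtColor(im,cv2.COLOR_BGR2HSV)); cv2.imwrite("pics/w3.png",im)
def ray(m,z):
    vs,us=np.nonzero(m); c=np.stack([(us-K[0,2])/K[0,0],(vs-K[1,2])/K[1,1],np.ones(len(us))],1)@Rc(o).T
    return (e+c*((z-e[2])/c[:,2])[:,None])[:,:2]
m=(h>28)&(h<45)&(s>120); q=ray(m,0); k=np.hypot(*(q-[403,46]).T)<85; q=q[k]; print("ring",len(q),cv2.minEnclosingCircle(q.astype('float32')))
dm=((h<8)|(h>172))&(s>90); q=ray(dm,5); q=q[np.hypot(*(q-[403,46]).T)<40]; print("dot",q.mean(0),q.min(0),q.max(0))
E
```

```text
time: 7.4
tool_pos: [396.5, 44.5, 5.0]
tcp_rot: [180.0, -0.2, -0.1]
ft_force: [2.5, 0.3, 9.1]
finger_gap: -0.0
time: 7.9
tool_pos: [394.1, 44.7, 147.9]
tcp_rot: [180.0, 0.0, -0.0]
ft_force: [0.3, 0.2, -0.6]
finger_gap: 28.3
ring 5052 ((409.4442138671875, 42.83939743041992), 77.2895736694336)
dot [409.18744248  44.46197964] [397.63462384  32.4536535 ] [420.75783487  56.35453562]
```

Run:
```python
from h import *
im=cv2.imread("pics/w3.png"); K,e,o=cam("wrist"); h,s,v=cv2.split(cv2.cvtColor(im,cv2.COLOR_BGR2HSV))
def ray(m,z):
    vs,us=np.nonzero(m); c=np.stack([(us-K[0,2])/K[0,0],(vs-K[1,2])/K[1,1],np.ones(len(us))],1)@Rc(o).T
    return (e+c*((z-e[2])/c[:,2])[:,None])[:,:2]
def circ(q):
    A=np.c_[2*q,np.ones(len(q))]; x=np.linalg.lstsq(A,(q**2).sum(1),rcond=None)[0]; return x[:2].round(1),round(np.sqrt(x[2]+x[0]**2+x[1]**2),1)
m=(h>28)&(h<45)&(s>120); q=ray(m,0); q=q[abs(np.hypot(*(q-[405,46]).T)-71)<12]; print(circ(q))
```

```text
(array([409.4,  42.8]), np.float64(72.9))
```

View pics/w3.png

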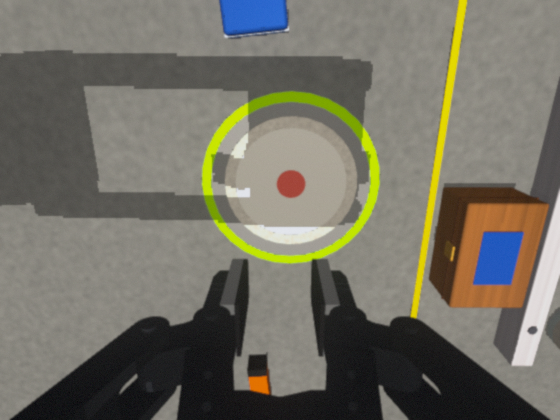

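The board is centred in the ring: its dot is at (291,183) and the ring centre at about (291,177). Next is the stick.

```bash
python3 -m pendant '[[1,-1,45,0,0],[1,-2,45,0,0],[1,-2,45,0,0],[1,-2,45,0,0],[1,-2,45,0,0],[1,-2,45,0,0],[1,0,42,0,0],[1,0,0,0,-5],[1,0,0,0,0]]'
python3 - <<'E'
from h import *
print(r.sense()["tool_pos"])
im,d=optics.snapshot("wrist"); cv2.imwrite("pics/w4.png",im); P=cloud("w",d,cam("wrist")); Z=P[...,2]
h,s,v=cv2.split(cv2.cvtColor(im,cv2.COLOR_BGR2HSV)); m=(h>5)&(h<20)&(s>150)&(d>0)
for lo,hi in((10,28),(50,72)):
    q=P[m&(Z>lo)&(Z<hi)]; q=q[np.hypot(*(q[:,:2]-[383,-240]).T)<150]
    if len(q)>20: print(lo,len(q),cv2.minAreaRect(q[:,:2].astype('float32')),cv2.fitLine(q[:,:2].astype('float32'),cv2.DIST_HUBER,0,.01,.01).ravel(),np.median(q[:,2]))
E
```

```text
time: 8.85
tool_pos: [382.5, -267.8, 145.1]
tcp_rot: [-179.9, 0.1, 4.9]
ft_force: [-0.3, 0.6, -0.6]
finger_gap: 85.3
[ 382.53243743 -267.80077865  145.08731839]
10 4298 ((382.721435546875, -251.42904663085938), (17.83232307434082, 222.6933135986328), 4.930313587188721) [ 8.6071037e-02 -9.9628901e-01  3.7939468e+02 -2.1225391e+02] 20.029323655602894
50 2509 ((384.2751159667969, -271.54803466796875), (17.395057678222656, 69.53439331054688), 4.5636887550354) [ 8.6553335e-02 -9.9624723e-01  3.8414413e+02 -2.6864697e+02] 61.963632352456045
```

View pics/w4.png

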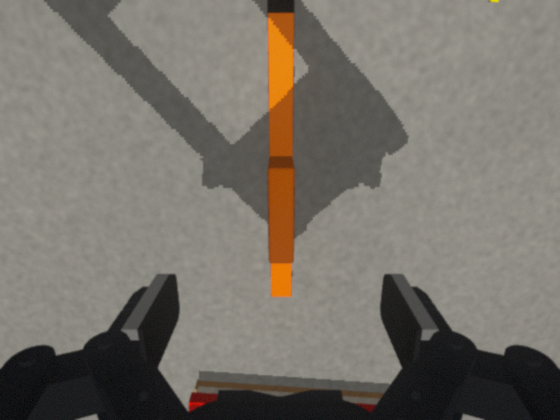

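The stick lies straight between the open fingers, with its fin at (281,215). Fine correction is about +1.5, +3.5 mm, then descend and grip.

```bash
python3 -m pendant '[[1,1.5,3.5,30,0],[1,0,0,40,0],[1,0,0,35,0],[1,0,0,14,0],[1,0,0,0,0],[0.15,0,0,0,0],[0.1,0,0,0,0],[0.0,0,0,0,0],[0,0,0,0,0]]' 80; python3 -m pendant '[[0,0,0,0,0],[0,0,0,0,0],[0,0,0,0,0],[0,0,0,0,0],[0,0,0,-5,0],[0,0,0,-5,0],[0,0,0,-20,0],[0,0,0,-30,0],[0,0,0,0,0]]'
```

```text
time: 9.8
tool_pos: [386.2, -271.3, 28.0]
tcp_rot: [179.9, -0.1, 4.9]
ft_force: [-0.3, -0.2, -0.8]
finger_gap: 28.1
time: 10.7
tool_pos: [387.7, -272.6, 91.1]
tcp_rot: [179.7, -0.3, 4.9]
ft_force: [1.0, -0.8, -1.3]
finger_gap: 16.8
```

```bash
python3 -m pendant '[[0,0,0,0,5.4],[0,22,-37,0,0],[0,22,-37,0,0],[0,22,-37,0,0],[0,22,-37,0,0],[0,20,-36,0,0],[0,0,0,0,0],[0,0,0,0,0]]'
python3 - <<'E'
from h import *
print({k:np.round(v,1).tolist() for k,v in r.sense().items() if k in("tool_pos","tcp_rot")})
im,d=optics.snapshot("wrist"); cv2.imwrite("pics/w5.png",im); p=cam("wrist"); P=cloud("w",d,p); np.savez("w5.npz",P=P,im=im); Z=P[...,2]
h,s,v=cv2.split(cv2.cvtColor(im,cv2.COLOR_BGR2HSV)); m=(h>5)&(h<20)&(s>120)&(d>0)
c=cv2.connectedComponentsWithStats(m.astype('uint8')); L=c[1]
for i in range(1,c[0]):
    if c[2][i,4]>300:
        q=P[L==i]; print(c[2][i],np.percentile(q,[2,50,98],axis=0).round(1).tolist())
        z=np.percentile(q[:,2],90); 
        qq=q[abs(q[:,2]-np.median(q[:,2]))<6][:,:2].astype('float32'); print(cv2.minAreaRect(qq))
E
```

```text
time: 11.5
tool_pos: [494.7, -86.6, 86.1]
tcp_rot: [180.0, 0.1, -0.3]
ft_force: [0.0, 0.2, -0.9]
finger_gap: 17.1
{'tool_pos': [494.7, -86.6, 86.1], 'tcp_rot': [180.0, 0.1, -0.3]}
[  253     0    53   398 18273] [[486.4, -116.9, 77.3], [494.9, -53.9, 89.8], [503.5, 21.4, 121.6]]
((494.9266662597656, -54.48244094848633), (2.216749429702759, 17.678071975708008), 89.42684173583984)
[  338     0   151   166 15585] [[531.4, -45.8, 12.6], [552.4, -7.0, 44.9], [589.8, 29.2, 46.4]]
((561.4248046875, -8.552967071533203), (77.97191619873047, 60.247711181640625), 89.35917663574219)
```

View pics/w5.png

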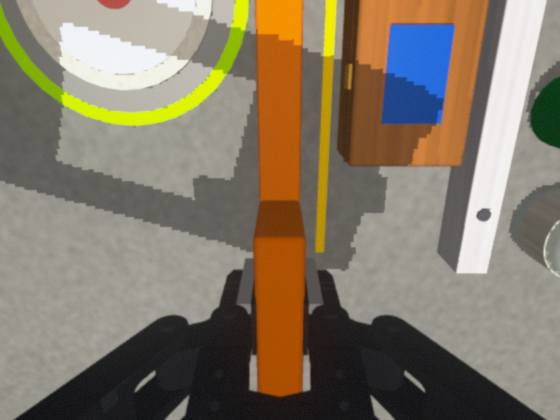

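Run:
```python
from h import *
w=np.load("w5.npz"); P=w["P"]; X,Y,Z=P[...,0],P[...,1],P[...,2]
b=(abs(X-495)<7)&(Z>60)&(Z<100)
for a in range(-55,25,15):
    q=Z[b&(abs(Y-a)<6)]; print(a,len(q),np.percentile(q,[10,50,90]).round(1) if len(q) else "")
f=(X>598)&(Z>27)&(Z<33)&(X<640)
for a in range(-100,20,20):
    q=X[f&(abs(Y-a)<4)]; print("fence",a,len(q),np.percentile(q,[1,99]).round(1) if len(q) else "")
l=(X>510)&(X<540)&(abs(Z)<6); im=w["im"]; h,s,v=cv2.split(cv2.cvtColor(im,cv2.COLOR_BGR2HSV)); y=l&(h>22)&(h<34)&(s>150)
print("line",X[y].mean(),Y[y].mean(),Y[y].min())
k=(Z>42)&(Z<48)&(X>515)&(X<600)
for a in(-40,-30,-15,0,15,25): q=X[k&(abs(Y-a)<3)]; print("box",a,np.percentile(q,[1,99]).round(1) if len(q) else "")
```

```text
-55 928 [78.2 83.8 97.1]
-40 886 [77.8 78.6 79.5]
-25 955 [77.8 78.6 79.3]
-10 1071 [77.7 78.6 79.4]
5 1189 [77.7 78.5 79.4]
20 1074 [77.7 78.6 79.5]
fence -100 410 [605.7 625.4]
fence -80 456 [605.7 625.7]
fence -60 497 [606.1 625.7]
fence -40 537 [606.5 626. ]
fence -20 593 [606.6 626.7]
fence 0 658 [606.8 626.9]
line 523.7643482721737 -29.698517228219032 -119.28070540006676
box -40 [531.7 590.1]
box -30 [531.8 589.9]
box -15 [531.8 590.1]
box 0 [532.  590.4]
box 15 [532.1 590.3]
box 25 [532.2 590.4]
```

```bash
python3 -m pendant '[[0,0,0,25,0],[0,0,0,25,0],[0,0,0,5,0],[0,12,0,0,0],[0,12,0,0,0],[0,3,0,0,0],[0,4,0,0,0],[0,4,0,0,0],[0,3,0,0,0],[0,0,0,0,0]]';  python3 -m pendant '[[0,2,0,0,0],[0,1,0,0,0],[0,0,0,0,0]]'
```

```text
time: 12.55
tool_pos: [533.1, -87.8, 31.8]
tcp_rot: [180.0, -0.0, -0.4]
ft_force: [-0.9, -0.2, -0.4]
finger_gap: 17.1
time: 12.85
tool_pos: [535.9, -87.7, 31.6]
tcp_rot: [-180.0, 0.0, -0.4]
ft_force: [-1.6, -0.1, -0.6]
finger_gap: 17.1
```

```bash
python3 -m pendant '[[0,0.8,0,0,0],[0,0.8,0,0,0],[0,0,0,0,0]]'; python3 -m pendant '[[0,0.5,0,0,0],[0,0.5,0,0,0],[0,0,0,0,0]]'
python3 - <<'E'
from h import *
im,d=optics.snapshot("wrist"); P=cloud("w",d,cam("wrist")); X,Y,Z=P[...,0],P[...,1],P[...,2]; cv2.imwrite("pics/w6.png",im)
k=(Z>42)&(Z<48)&(X>540)&(X<606); f=(Z>27)&(Z<33)&(X>603)&(X<640)
for a in(-40,-25,-10,0,10,25,35):
  for n,m in(("box",k),("fence",f)):
    q=X[m&(abs(Y-a)<3)]; print(n,a,np.percentile(q,[1,99]).round(1) if len(q) else "",end=" ")
  print()
E
```

```text
time: 13.15
tool_pos: [537.4, -87.7, 31.6]
tcp_rot: [-180.0, 0.0, -0.4]
ft_force: [-2.9, 0.9, -0.3]
finger_gap: 17.0
time: 13.45
tool_pos: [537.5, -87.8, 31.5]
tcp_rot: [-180.0, 0.1, -0.4]
ft_force: [-7.5, -0.1, 3.4]
finger_gap: 17.0
box -40 [547.3 605.3] fence -40 [613.8 626.4] 
box -25 [547.5 605.4] fence -25 [613.7 626.9] 
box -10 [547.5 605.2] fence -10 [614.  626.7] 
box 0 [547.5 605.3] fence 0 [613.8 626.9] 
box 10 [547.5 605.2] fence 10 [613.9 627.3] 
box 25  fence 25  
box 35  fence 35
```

The box is flush with the fence: contact force rose to 7.5 N, and the lid edge is parallel to the fence and within about 1 mm of it. Now I'll back off and go behind the box.

```bash
python3 -m pendant '[[0,-5,0,0,0],[0,-15,0,0,0],[0,0,38,0,0],[0,0,38,0,0],[0,0,38,0,0],[0,0,0,0,0],[0,25,0,0,0],[0,25,0,0,0],[0,0,0,0,0]]'
python3 - <<'E'
from h import *
print(r.sense()["tool_pos"],r.sense()["tcp_rot"])
im,d=optics.snapshot("wrist"); P=cloud("w",d,cam("wrist")); X,Y,Z=P[...,0],P[...,1],P[...,2]; cv2.imwrite("pics/w7.png",im)
k=(Z>42)&(Z<48)&(X>530)&(X<606)
for a in(-40,-25,-10): q=X[k&(abs(Y-a)<3)]; print("box",a,np.percentile(q,[1,99]).round(1) if len(q) else "")
print("rear",np.percentile(Y[k],1)); b=(Z>18)&(Z<28)&(abs(X-568)<15)&(Y<-50); print("tip",np.percentile(Y[b],99), np.percentile(X[b&(Y>-80)],[1,99]), np.median(Z[b]))
E
```

```text
time: 14.4
tool_pos: [570.7, -202.0, 32.5]
tcp_rot: [180.0, -0.2, -0.4]
ft_force: [-0.6, 0.2, -1.2]
finger_gap: 17.0
[ 570.72896971 -202.01196427   32.5487951 ] [179.9516067   -0.22574587  -0.44055716]
box -40 
box -25 
box -10 
rear -196.7858908767455Traceback (most recent call last):
  File "<stdin>", line 6, in <module>
    return _quantile_unchecked(
        a, q, axis, out, overwrite_input, method, keepdims, weights)
    return _ureduce(a,
                    func=_quantile_ureduce_func,
    ...<5 lines>...
                    overwrite_input=overwrite_input,
                    method=method)
    r = func(a, **kwargs)
    result = _quantile(arr,
                       quantiles=q,
    ...<2 lines>...
                       out=out,
                       weights=wgt)
    slices_having_nans = np.isnan(arr[-1, ...])
                                  ~~~^^^^^^^^^
IndexError: index -1 is out of bounds for axis 0 with size 0
```

View pics/w7.png

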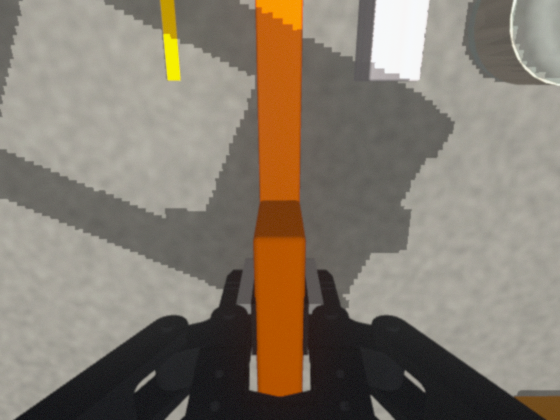

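The camera shows the stick straight in line, with its tip out of view and the fence end clear on the right. I'll shift 2.5 mm outward and start the push.

```bash
python3 -m pendant '[[0,-2.5,0,0,0],[0,0,-10,0,0],[0,0,-4,0,0],[0,0,-4,0,0],[0,0,-6,0,0],[0,0.05,-8,0,0],[0,0.05,-8,0,0],[0,0.05,-8,0,0],[0,0.05,-8,0,0],[0,0.05,-6,0,0]]';  python3 -m pendant '[[0,0,-6,0,0],[0,0.05,-8,0,0],[0,0.05,-8,0,0],[0,0.05,-8,0,0],[0,0.05,-8,0,0],[0,0.05,-6,0,0],[0,0,0,0,0]]'
cat > t.py <<'E'
from h import *
im,d=optics.snapshot("top"); P=cloud("t",d,cam("top")); X,Y,Z=P[...,0],P[...,1],P[...,2]
cv2.imwrite("pics/tx.png",im)
K,e,o=cam("top"); h,s,v=cv2.split(cv2.cvtColor(im,cv2.COLOR_BGR2HSV))
def fit(m,zz,name):
    k,l,st,c=cv2.connectedComponentsWithStats(m.astype('uint8')); i=1+np.argmax(st[1:,4]); vs,us=np.nonzero(l==i)
    c=np.stack([(us-K[0,2])/K[0,0],(vs-K[1,2])/K[1,1],np.ones(len(us))],1)@Rc(o).T
    q=(e+c*((zz-e[2])/c[:,2])[:,None])[:,:2].astype('float32'); rc=cv2.minAreaRect(q)
    print(name,len(q),np.round(rc[0],1),np.round(rc[1],1),round(rc[2],1),cv2.fitLine(q,cv2.DIST_HUBER,0,.01,.01).ravel()[:2].round(3))
A=(X>500)&(X<612)&(Y>-60)&(Y<330)
fit(A&(Z>35)&(Z<55)&((h<25)|(h>95)&(h<130))&(s>80),45,"lid")
fit(A&(Z>35)&(Z<55)&(h>100)&(h<125)&(s>130),45,"patch")
E
python3 t.py
```

```text
time: 15.45
tool_pos: [565.7, -139.4, 31.7]
tcp_rot: [180.0, 0.0, -0.4]
ft_force: [-1.8, -5.1, -0.2]
finger_gap: 16.6
time: 16.15
tool_pos: [566.4, -94.7, 31.6]
tcp_rot: [-179.9, -0.0, -0.4]
ft_force: [0.0, 0.1, -2.0]
finger_gap: 17.2
lid 656 [573.9  91.1] [60. 86.] 1.0 [0.025 1.   ]
patch 144 [577.9  91. ] [24.6 37.6] 1.0 [0.088 0.996]
```

Run:
```python
from h import *
im=cv2.imread("pics/tx.png")[165:235,220:300]; a=cv2.resize(im,None,fx=5,fy=5,interpolation=cv2.INTER_CUBIC)
s,d=optics.snapshot("scene"); K,e,o=cam("scene"); c=Rc(o).T@(np.array([577,91,45])-e); u,v=int(K[0,0]*c[0]/c[2]+K[0,2]),int(K[1,1]*c[1]/c[2]+K[1,2]); print(u,v)
b=cv2.resize(s[max(0,v-45):v+45,max(0,u-45):u+45],(390,350),interpolation=cv2.INTER_CUBIC); cv2.imwrite("pics/cc.png",np.hstack([a,b]))
```

```text
285 242
```

View pics/cc.png

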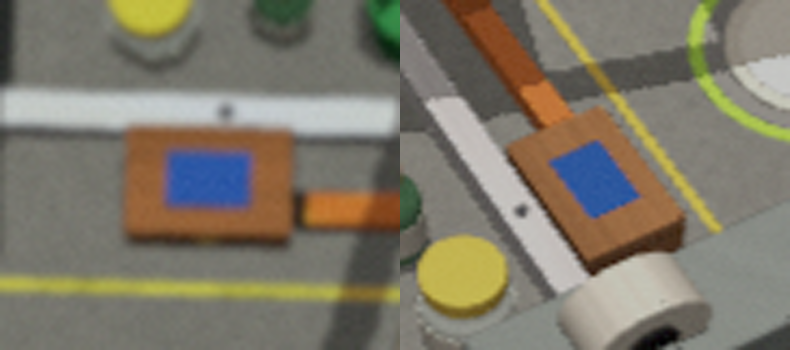

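Both views show the box flush along the fence, with the stick tip just outside the middle of its rear face. Continuing through the gate.

```bash
python3 -m pendant '[[0,0,-5,0,0],[0,0.05,-8,0,0],[0,0.05,-10,0,0],[0,0.05,-10,0,0],[0,0.05,-10,0,0],[0,0.05,-10,0,0],[0,0.05,-10,0,0],[0,0.05,-10,0,0],[0,0.05,-10,0,0],[0,0.05,-8,0,0]]';python3 -m pendant '[[0,0.05,-8,0,0],[0,0.05,-10,0,0],[0,0.05,-10,0,0],[0,0.05,-10,0,0],[0,0.05,-10,0,0],[0,0.05,-10,0,0],[0,0.05,-10,0,0],[0,0.05,-8,0,0],[0,0.05,-5,0,0],[0,0,0,0,0]]'
```

```text
time: 17.25
tool_pos: [567.6, -4.1, 31.7]
tcp_rot: [-180.0, 0.0, -0.4]
ft_force: [0.3, -3.2, 0.5]
finger_gap: 17.1
time: 18.25
tool_pos: [568.6, 77.1, 31.6]
tcp_rot: [-180.0, 0.0, -0.4]
ft_force: [-0.2, -0.1, -1.1]
finger_gap: 17.3
```

```bash
python3 -m pendant '[[0,0.03,-4,0,0],[0,0.03,-5,0,0],[0,0.03,-5,0,0],[0,0,-3,0,0],[0,0,-2,0,0],[0,0,-1,0,0],[0,0,0,0,0]]';python3 -m pendant '[[0,0,-1,0,0],[0,0,-1,0,0],[0,0,-1,0,0],[0,0,0,0,0]]'
```

```text
time: 18.95
tool_pos: [568.9, 96.2, 31.6]
tcp_rot: [-180.0, 0.0, -0.4]
ft_force: [-1.0, -0.6, -1.0]
finger_gap: 16.6
time: 19.35
tool_pos: [568.9, 99.0, 31.7]
tcp_rot: [-180.0, 0.0, -0.4]
ft_force: [-1.4, -3.4, -0.4]
finger_gap: 16.8
```

```bash
python3 -m pendant '[[0,0,-1,0,0],[0,0,-1,0,0],[0,0,0,0,0]]';python3 -m pendant '[[0,0,-0.7,0,0],[0,0,-0.7,0,0],[0,0,0,0,0]]'; python3 t.py
```

```text
time: 19.65
tool_pos: [569.0, 101.1, 31.7]
tcp_rot: [-180.0, -0.0, -0.4]
ft_force: [-0.6, -2.7, 0.1]
finger_gap: 16.9
time: 19.95
tool_pos: [569.0, 102.5, 31.7]
tcp_rot: [-180.0, -0.0, -0.4]
ft_force: [-0.6, -2.9, -0.4]
finger_gap: 17.1
lid 346 [577. 304.] [64.2 50.6] 2.9 [0.899 0.437]
patch 82 [580.3 295.4] [23.2 25.2] 84.8 [0.843 0.537]
```

```bash
python3 -m pendant '[[0,0,-0.7,0,0],[0,0,-0.7,0,0],[0,0,0,0,0]]';python3 -m pendant '[[0,0,-0.6,0,0],[0,0,-0.6,0,0],[0,0,0,0,0]]'
```

```text
time: 20.3
tool_pos: [569.1, 102.6, 31.9]
tcp_rot: [179.9, 0.0, -0.5]
ft_force: [-1.7, -10.2, 1.3]
finger_gap: 17.3
time: 20.6
tool_pos: [569.1, 102.6, 32.0]
tcp_rot: [179.8, 0.0, -0.5]
ft_force: [-2.5, -13.9, 2.6]
finger_gap: 17.2
```

The box has reached the stop: force rose to 14 N with no further motion. I'll retract a little and check it's flush.

```bash
python3 -m pendant '[[0,0,3,0,0],[0,0,12,0,0],[0,0,0,0,0]]'; python3 t.py
python3 - <<'E'
from h import *
im=cv2.imread("pics/tx.png")[150:240,155:245]; a=cv2.resize(im,(390,390),interpolation=cv2.INTER_CUBIC)
s,d=optics.snapshot("scene"); K,e,o=cam("scene"); c=Rc(o).T@(np.array([577,286,45])-e); u,v=int(K[0,0]*c[0]/c[2]+K[0,2]),int(K[1,1]*c[1]/c[2]+K[1,2])
b=cv2.resize(s[v-50:v+50,u-50:u+50],(390,390),interpolation=cv2.INTER_CUBIC); cv2.imwrite("pics/cd.png",np.hstack([a,b]))
P=cloud("s",d,(K,e,o)); X,Y,Z=P[...,0],P[...,1],P[...,2]; k=(Z>41)&(Z<49)&(X>530)&(X<612)&(Y>230)&(Y<335)
q=P[k][:,:2].astype('float32'); print(len(q),cv2.minAreaRect(q),np.percentile(q,[1,99],axis=0))
for a in range(240,332,10):
    t=X[k&(abs(Y-a)<4)]; f=X[(Z>26)&(Z<34)&(X>600)&(X<640)&(abs(Y-a)<4)]; print(a,len(t),np.percentile(t,[2,98]).round(1) if len(t) else "",np.percentile(f,[2,98]).round(1) if len(f) else "")
E
```

```text
time: 20.9
tool_pos: [568.9, 89.0, 31.6]
tcp_rot: [-180.0, -0.0, -0.5]
ft_force: [-0.9, -0.1, -0.4]
finger_gap: 17.2
lid 342 [577. 304.] [64.2 50.6] 2.9 [0.885 0.466]
patch 82 [579.7 295.9] [24.6 24. ] 1.0 [0.841 0.541]
1014 ((574.6736450195312, 294.61309814453125), (74.48501586914062, 80.24793243408203), 0.023784611374139786) [[552.42485474 256.08660858]
 [611.45343201 332.36167877]]
240 0  
250 0  [610.9 626.4]
260 97 [553.2 609.8] [611.8 636.8]
270 104 [553.7 610.6] [611.3 631.3]
280 107 [554.3 611.2] [611.5 631.4]
290 100 [554.3 611. ] [611.7 631.4]
300 105 [554.3 610.9] [612.4 632. ]
310 109 [553.8 610.8] [611.7 631.8]
320 110 [553.6 610.3] [612.1 631.8]
330 91 [552.7 610.5] [611.5 631.8]
```

View pics/cd.png

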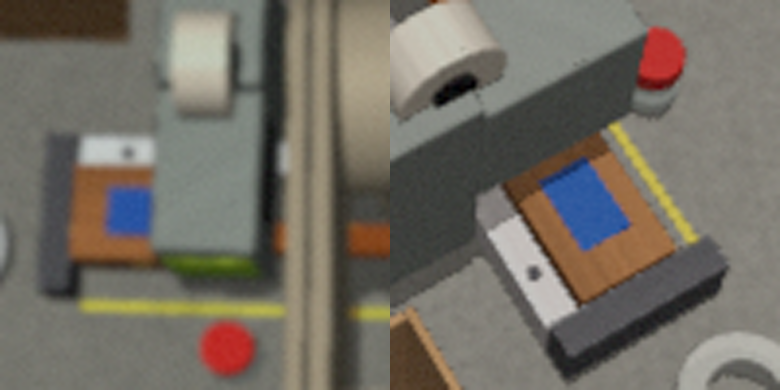

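The box is home: flush with the fence along its length and its front against the stop. Now I'll withdraw the stick and take it back to its own spot.

```bash
python3 -m pendant '[[0,0,20,0,0],[0,0,40,0,0],[0,0,40,0,0],[0,0,40,0,0],[0,0,40,0,0],[0,0,40,0,0],[0,0,40,0,0],[0,0,40,0,0],[0,0,40,0,0],[0,0,20,0,0]]'; python3 -m pendant '[[0,0,0,-20,0],[0,-37,0,0,0],[0,-37,0,0,0],[0,-37,0,0,0],[0,-37,0,0,0],[0,-37,0,0,0],[0,0,0,0,0],[0,0,0,15,0],[0,0,0,5,0],[0,0,0,0,0]]'; python3 -m pendant '[[0,0,0,2,0],[0,0,0,1,0],[0,0,0,0,0]]'; python3 -m pendant '[[0,0,0,0.5,0],[0,0,0,0,0]]'
```

```text
time: 22.0
tool_pos: [566.0, -273.1, 31.9]
tcp_rot: [180.0, -0.0, -0.6]
ft_force: [-0.0, 0.7, -2.1]
finger_gap: 16.6
time: 23.0
tool_pos: [381.0, -267.8, 30.9]
tcp_rot: [-179.9, 0.1, -0.4]
ft_force: [-0.4, 0.2, -1.8]
finger_gap: 17.4
time: 23.3
tool_pos: [381.4, -268.6, 28.8]
tcp_rot: [180.0, -0.0, -0.4]
ft_force: [-1.5, 0.3, -1.1]
finger_gap: 17.2
time: 23.5
tool_pos: [381.2, -268.7, 28.3]
tcp_rot: [180.0, -0.0, -0.4]
ft_force: [-0.2, 0.1, -0.7]
finger_gap: 16.9
```

```bash
python3 -m pendant '[[0,0,0,0.5,0],[0,0,0,0,0]]'; python3 -m pendant '[[0,0,0,0.4,0],[0,0,0,0,0]]'
```

```text
time: 23.7
tool_pos: [381.0, -268.6, 27.7]
tcp_rot: [-180.0, 0.0, -0.5]
ft_force: [-1.0, 0.5, -1.8]
finger_gap: 17.2
time: 23.9
tool_pos: [381.1, -268.7, 27.5]
tcp_rot: [180.0, -0.0, -0.5]
ft_force: [-1.1, 1.4, 1.8]
finger_gap: 17.0
```

```bash
python3 -m pendant '[[0.3,0,0,0,0],[0.6,0,0,0,0],[1,0,0,0,0],[1,0,0,0,0],[1,0,0,0,0],[1,0,0,0,0]]'; python3 -m pendant '[[1,0,0,-10,0],[1,0,0,-40,0],[1,0,0,-50,0],[1,0,0,-50,0],[1,0,0,-30,0],[1,-20,40,0,0],[1,-20,40,0,0],[1,0,0,0,0],[1,0,0,0,0]]'; python3 t.py
python3 - <<'E'
from h import *
im=cv2.imread("pics/tx.png"); cv2.imwrite("pics/fin.png",cv2.resize(im[130:310,130:450],(800,450),interpolation=cv2.INTER_CUBIC))
a=cv2.imread("pics/top0.png")
dd=cv2.absdiff(im,a).max(2)
print([(n,int(dd[y-12:y+12,x-12:x+12].mean())) for n,x,y in(("tape",144,207),("pot",207,230),("case",200,278),("jy",250,163),("glue",277,160),("cup",303,165),("jg",331,163))])
E
```

```text
time: 24.5
tool_pos: [381.1, -268.6, 27.3]
tcp_rot: [180.0, 0.0, -0.4]
ft_force: [0.1, 0.3, -0.7]
finger_gap: 85.2
time: 25.4
tool_pos: [339.9, -348.9, 207.9]
tcp_rot: [-180.0, -0.0, -0.6]
ft_force: [0.6, 0.2, -0.5]
finger_gap: 85.5
lid 340 [578.3 304.1] [61.7 50.6] 2.9 [0.904 0.427]
patch 82 [579.7 295.9] [24.6 24. ] 1.0 [0.88  0.476]
[('tape', 5), ('pot', 4), ('case', 4), ('jy', 5), ('glue', 4), ('cup', 4), ('jg', 4)]
```

View pics/fin.png

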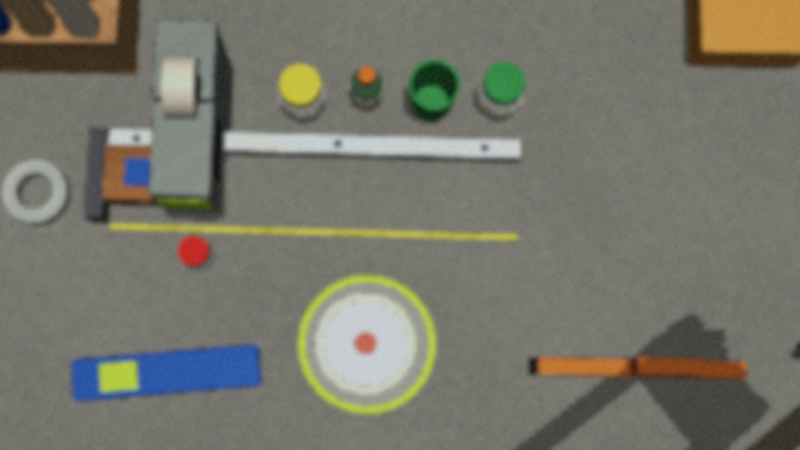

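The final view agrees: the board's dot (365,343) is central in the ring, the box is home under the gate and against the stop, the stick lies upright well outside the line, and the bystanders haven't moved.

```bash
python3 -c "
from bench import hand_in
print(hand_in())"
```

```text
the job is handed in; nothing more can be done
None
```

The job is done and handed in; the robot's clock stood at about 25.5 s.

- **Board:** I pressed on it at about 10 N and slid it flat into the ring. It slipped 7–8 mm under the finger on the way, so I corrected with a short second slide. The last measurement had it within about 2 mm of the ring's centre.
- **Box:** I squared it against the fence with the side of the stick before the gate, then pushed it home with the tip. Contact with the end stop showed as 14 N with no further movement. The halfway and final views showed it flush with the fence and, at the end, against the stop.
- **Stick:** It is back near its starting place, flat, fin up and well outside the yellow line. It points about 5° differently from before.
- **Other goods:** The before and after pictures showed no change in any of them.

**Checks that disagreed:** the top-camera fit put the box's centre 2–4 mm from where the wrist camera would have it, and its angle was unreliable. With part of the lid hidden under the gate, I relied on the contact forces, the scene camera's depth and the zoomed views instead. I couldn't see the box continuously while it was under the gate.

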